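Test-spin the bench polisher under its dust hood

ROBOT

A 7-joint arm with a two-finger parallel gripper is mounted at the origin on the work surface. World frame = base frame: x ahead of the robot, y to its left, z up, the work surface at z = 0. Lengths are in mm, angles in rad, forces in N, time in s.
With the tool pointing down it reaches from about 350 to 900 mm from the base axis. Payload 8.1 kg.
Tool frame: the origin (TCP) lies on the centre line of the jaws, within the pads' length; the fingertips stand 14 mm ahead of it and the grasp point (between the pads) lies 5 mm behind it (ctrl.tip_extent is the distance from the TCP to the fingertips, in mm); z points along the fingers, y is the line along which they close (so a half turn about z gives the same grasp; the last joint's range is limited). The gripper opens to 85 mm and grips with 20 to 120 N. Pads are 22 mm wide; open, the fingers measure 114 mm over their backs; the gripper's body (76 mm by 85 mm) begins 54 mm behind the grasp point. The pads swing forward as they close: fully open they stand 13 mm farther back than shut.
Start: joints at [-1.385, 0.434, 0.025, 1.573, -0.012, 1.134, -0.075], TCP at [178.028, 599.122, 245.323] pointing down, gripper open.
Joint ranges: [-2.62, 2.62], [-0.44, 2.09], [-1.27, 1.32], [0.08, 2.57], [-1.32, 4.46], [0.12, 2], [-2.74, 2.74]. Speed limits (rad/s): [2.22, 2.22, 3.01, 3.01, 3.14, 3.14, 3.14].

INTERFACE

Orientations are given as [roll, pitch, yaw] about the fixed x, y, z axes, in that order (R = Rz(yaw) Ry(pitch) Rx(roll)).
In Python, from station import ctrl gives the robot as it stands.
- The arm moves only by the tool play_rows, never from a script. Its argument "steps" is a list that holds one entry, the list of rows, each a list of 7 numbers: the turn, a rotation vector about the world's x, y, z in rad, then the shift along the world's x, y, z in m, then the closure, from -1 (fully open) to 1 (shut). A call has 1 to 12 rows; each row is the pose to reach, as a shift and turn from the pose commanded when the call began; what a row does not reach only later rows make up. A row lasts 1/8 s, in which the tool goes at most 62.5 mm and 10.7 degrees, less where a joint would pass 70% of its speed; a pose out of reach is approached as far as the arm can. A call with a gripper value outside its range is refused whole. The fingers move at their own pace and stop on an object; the grip force is fixed at half the most. Time passes only in rows, so rows that repeat a pose let the fingers close. It gives the time, the measured TCP pose, the force, the opening and the grip force at its end, in the units of the state.
- ctrl.state(): the state, without advancing time (a new reading comes with each control period).
- ctrl.grab_frame(name): name is "side" or "top"; returns (picture, depth): 400x640x3 uint8, red, green, blue; 400x640 float32, mm along the optical axis (not along the pixel's ray), 0 where there is no reading.
- ctrl.camera_info(name): a dict with "K" (3x3 intrinsics, pixels), "R" (3x3) and "t" (3): a world point X has camera coordinates R X + t. Camera axes: x right, y down, z forward; pixel columns grow to the right and rows downward; lengths in mm; the calibration is good to about 2 mm. A picture is of the moment at which its call begins. camera_info takes no time and is no camera call.
- ctrl.hand_in(): hands the job in; it is judged then, once.
The state is a dict: "time": time; "joint_pos": joint angles; "joint_vel": joint speeds; "joint_efforts": joint torques, N m; "tool_pos": TCP position; "eef_rot": TCP orientation; "wrist_force": force on the tool from outside, world axes, zero at the start; "wrist_torque": the same for the moment, N m; "finger_gap": opening from 0.0 (shut) to 1.0 (fully open); "finger_force": force on a finger pad.
Only numpy, scipy, OpenCV 4.12 (cv2) and the standard library are available. Lean on these libraries where they do the work, as an engineer would, in place of code of your own. Each camera call takes 0.05 s, during which the arm holds its last target. There are 200 camera calls.

TASK

The hand polisher clamped on its board has a fresh disc and needs a test spin. First slide its dust hood along the rails over the disc until it is fully home against its stops; then flip the sprung lock-off lever on the paddle switch forward (towards the disc) and, keeping it from springing back, squeeze the paddle fully down against the tool's body, hold it for two seconds and let go so that paddle and lever spring back out. Do not knock the other things about.

Things in the scene. Friction and masses are not known exactly. Their poses are not given: they have to be found in the camera images.
- polisher: Fixed plywood board 430 x 170 x 20 mm with a hand polisher (grey body 50 mm thick, top at z 90 mm) clamped along it, paddle up. Origin on the table surface, z up; +x runs along the tool, forward, from the black rear cap to the disc (75 mm, facing up, at x 20 mm). Board: x -245 to +185, y -85 to +85 mm. Two dark stop blocks (top z 70 mm) at x -33, y +-54 mm.
- hood (a joint): Slide of the dust hood on the board's rails, m: 0 = fully home against the stops, over the disc (goes no further); grows as the hood stands further forward (polisher +x), to 0.095. Starts at 0.045 to 0.09; stays where left; 2 N friction. Push it backward (polisher -x) to close it.
- fin_top (a point): Middle of the top edge of the upright aluminium fin on the hood's roof: 12 mm thick (polisher x), 60 mm wide (y), 36 mm high, top at z 162 mm; flat roof round it at z 126 mm. Grey sheet hood: 100 mm long (x, 50 either side of the fin), 112 mm wide, open towards the tool, black pipe stub on its far end. With the hood home the fin is at polisher x 25 mm.
- lock_lever (a joint): Lock-off lever, rad: 0 = locked, standing up, leaning 0.2 rad backward; grows as its tip goes forward (polisher +x) and down; stop at 1.4. A light spring (0.6 N at the tip, 1.3 N at the stop) returns it when let go. Below about 0.5 it blocks the paddle (which then sinks only 0.02 to 0.04 rad); beyond 0.7 the paddle is free. A pressed paddle may trap it partly forward.
- lever_tip (a point): Middle of the lever's top end, 37 mm from its pivot (moves with it). Grey plastic stalk 11 mm wide (y), 5 mm thick, with a thumb tab 22 mm wide and 12 mm high at the top.
- lever_pivot (a point): The lever's pivot with the paddle out (fixed point): polisher x -136, y 0, z 102 mm, 70 mm ahead of the paddle's hinge. The paddle's top is 3 mm above it here and level with it 30 mm further back. Fingertips set down behind the lever and moved forward just over the paddle tip it over; with their front face 10 mm past the pivot it is at about 1.1 rad, and they can press straight down.
- paddle (a joint): Black paddle switch, rad: 0 = out (sprung), grows as it is pressed down, to its stop at 0.11 (against the body). At the lever's pivot the spring asks 2.6 N to begin and 8 N fully down, after 7.7 mm of travel; at the nose half the force and twice the travel.
- paddle_nose (a point): Middle of the top of the paddle's free front end when out (fixed point): polisher x -66, z 112 mm. The paddle is a black bar 140 mm long, 34 mm wide, on top of the tool, hinged at its rear (x -205, z 91 mm), rising 0.11 rad towards this nose, which sinks 15 mm when fully pressed.
- compound_jar: Loose bystander, to be left where it is: amber glass jar, 56 mm across, 55 mm high, beside the board; origin under its centre.
- bench_block: Loose bystander, to be left where it is: steel block 70 x 70 x 22 mm beside the board; origin under its centre.
- burnisher: Loose bystander, to be left where it is: wooden-handled steel tool about 155 mm long and 22 mm thick, lying beside the board; origin under its brass collar.
- ring_clamp: Loose bystander, to be left where it is: wooden ring clamp 90 x 24 x 20 mm, lying on the board beside the tool's body; origin under its centre.
- spanner: Loose bystander, to be left where it is: flat spanner 110 mm long, lying on the board on the other side of the tool's body.
- brass_brush: Loose bystander, to be left where it is: brush 110 x 28 x 20 mm, lying beside the board, on the robot's side; origin under its centre.

How it is judged:
By the outcome, as a careful person would: the job done as asked, in the order asked, and still so for the second after the job is handed in, with the robot touching nothing.
It also fails if it takes over 48 s, if anything falls off the work surface, if the arm or the gripper's body presses on something with over 40 N, if the wrist force passes 120 N, or if a joint passes its speed limit or range.

## Working session

There is one attempt and no reset: what is moved stays moved. The work goes in short steps, Python scripts to look and compute and a tool call to move; the robot and the scene stay as the last step left them, time stands still between calls to the robot, and variables do not carry over. Pictures are saved under pics/ and viewed, at most 10 in all, crops included, and the job is handed in when it is done.

Besides the shell and the picture viewer there is one more tool, called after "Emit:" in YAML: its name, and indented under it one key for each argument. play_rows: Moves the arm, as the interface text tells. Its arguments: {"type":"object","properties":{"steps":{"type":"array"}},"required":["steps"]}

```bash
mkdir -p pics; cat > h.py <<'E'
import numpy as np, cv2
from station import ctrl
def grab(n,tag):
    p,d=ctrl.grab_frame(n); cv2.imwrite(f'pics/{tag}.png',p[:,:,::-1]); np.save(f'pics/{tag}.npy',d); return p,d
def world(n,d):
    c=ctrl.camera_info(n);K,R,t=[np.array(c[k],float) for k in('K','R','t')]
    v,u=np.mgrid[:d.shape[0],:d.shape[1]]
    r=np.stack([u,v,np.ones_like(u)],-1)@np.linalg.inv(K).T
    return (r*d[...,None]-t.ravel())@R
E
python3 - <<'E'
from h import *
for n in('top','side'):
    p,d=grab(n,n+'0'); c=ctrl.camera_info(n); R=np.array(c['R']);print(n,-R.T@np.array(c['t']).ravel(),R[2],(d==0).mean())
s=ctrl.state();print(s)
E
```

```text
top [ 418.13247494   55.67023962 1064.76256426] [ 0.18138948 -0.00451629 -0.98340097] 0.00382421875
side [475.64414413 625.20982258 545.6172641 ] [ 0.15578073 -0.7925636  -0.58955517] 0.00384375
{'time': 0.1, 'joint_pos': array([-1.38459562,  0.43515535,  0.02498821,  1.57405219, -0.01160232,
        1.13398634, -0.07509309]), 'joint_vel': array([-0.00020497, -0.00198138,  0.00094233, -0.00412534,  0.00046425,
       -0.00063841, -0.00080003]), 'joint_efforts': array([ 3.48854352e-03, -6.71750879e+01,  1.02865085e+00, -3.16898060e+01,
        1.59265730e-02,  7.29894862e-03,  2.39448269e-05]), 'tool_pos': array([177.93041764, 598.66459347, 244.58550237]), 'eef_rot': array([-3.14014291e+00,  1.36324832e-04,  2.85271481e+00]), 'wrist_force': array([ 0.31389249,  0.77545482, -1.46175468]), 'wrist_torque': array([-0.03953335,  0.02487938,  0.04216684]), 'finger_force': 0.0, 'finger_gap': 0.9990479281464726}
```

View pics/top0.png

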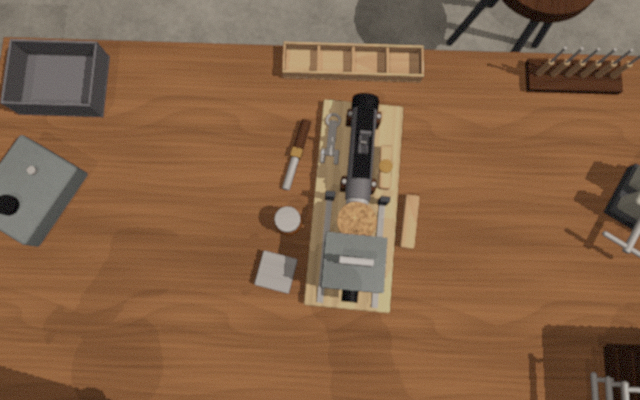

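View pics/side0.png

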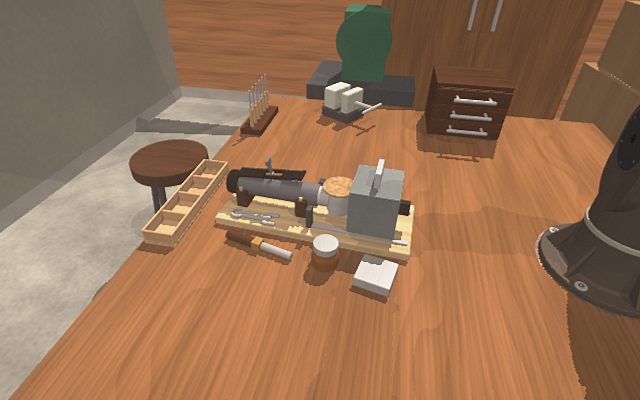

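The top view shows the hood near the bottom at about (355,262), with its fin at (357,261). The paddle and lever are at about (365,140) and the rear cap is at (365,103). The side view shows the lever upright at (268,165) and the fin at (378,178). Next I'll measure these from depth.

```bash
python3 - <<'E'
from h import *
for n,box in(('top',(280,80,440,330)),('side',(200,130,440,300))):
    d=np.load(f'pics/{n}0.npy');W=world(n,d);x0,y0,x1,y1=box
    p=W[y0:y1,x0:x1].reshape(-1,3); col=cv2.imread(f'pics/{n}0.png')[y0:y1,x0:x1].reshape(-1,3)
    def rep(name,m):
        q=p[m]; 
        if len(q)<4: print(n,name,len(q));return
        (c,sz,a)=cv2.minAreaRect(q[:,:2].astype(np.float32)); b=cv2.boxPoints((c,sz,a))
        print(n,name,len(q),'rect',np.round(c,1),np.round(sz,1),round(a,1),'mean',q.mean(0).round(1),'z',np.percentile(q[:,2],[5,50,95]).round(1))
    x,y,z=p.T
    rep('fin',(z>150)&(z<175)&(x<620)); rep('roof',(z>120)&(z<131)&(x<700))
    rep('board',(z>14)&(z<25)); 
    dark=(col.max(1)<45)
    hi=(z>98)&(z<118)&dark; rep('paddle',hi); rep('lever',(z>121)&(x>620)); rep('levertop',(z>130)&(x>620))
    rep('tool',(z>75)&(z<118)&(x>600))
E
```

```text
top fin 252 rect [471.2 -22.2] [59.7 12.1] 86.1 mean [470.9 -22.2 162.3] z [158.1 162.7 165.3]
top roof 3176 rect [471.3 -22.5] [112.1 100. ] 86.2 mean [470.7 -22.1 126.8] z [124.1 126.8 129.4]
top board 9526 rect [627.3 -22.2] [281.2 491.1] 88.7 mean [595.8 -21.   20.8] z [17.3 20.9 24.1]
top paddle 872 rect [711.2 -37.6] [ 32.1 163. ] 86.1 mean [702.4 -36.7 106.3] z [ 98.7 106.5 114.8]
top lever 73 rect [709.7 -38.3] [21.1  9. ] 82.1 mean [709.6 -38.3 134.1] z [123.1 136.3 139.9]
top levertop 55 rect [710.8 -38.5] [21.   7.2] 83.4 mean [710.5 -38.4 136.9] z [132.  137.4 140.1]
top tool 2333 rect [703.2 -39. ] [ 60.3 208.6] 86.2 mean [700.4 -36.1  95.3] z [ 77.6  93.8 113. ]
side fin 128 rect [470.  -20.3] [59.2 11.9] 86.4 mean [470.1 -13.8 160.3] z [152.4 161.7 163. ]
side roof 1464 rect [469.9 -21. ] [114.2 100. ] 86.0 mean [469.6 -11.9 126.1] z [123.4 126.2 127.5]
side board 6229 rect [ 636.8 -221.9] [703.9 581.5] 80.7 mean [584.   36.8  20.3] z [16.2 20.4 23.7]
side paddle 8 rect [657.7 -43.2] [29.6 72.5] 63.9 mean [668.7 -39.  105.4] z [101.3 102.1 113. ]
side lever 47 rect [708.9 -36.7] [20.9  7.5] 86.9 mean [708.3 -35.2 132.4] z [123.6 133.5 138.5]
side levertop 33 rect [709.3 -36.6] [ 6.5 20.8] 0.4 mean [708.9 -35.3 135.1] z [131.  135.2 138.5]
side tool 1657 rect [702.9 -34.8] [ 46.5 207.9] 86.9 mean [698.6 -27.7  92.1] z [ 77.   89.  111.5]
```

Emit:
play_rows:
  steps:
    - [[0,0,0.22,0.258,-0.619,0,1],[0,0,0.22,0.258,-0.619,0,1],[0,0,0.22,0.258,-0.619,0,1],[0,0,0.22,0.258,-0.619,0,1],[0,0,0.22,0.258,-0.619,0,1],[0,0,0.22,0.258,-0.619,0,1],[0,0,0.22,0.258,-0.619,0,1],[0,0,0.22,0.258,-0.619,0,1],[0,0,0.22,0.258,-0.619,0,1],[0,0,0.22,0.258,-0.619,0,1],[0,0,0.22,0.258,-0.619,0,1],[0,0,0.22,0.258,-0.619,0,1]]

```text
time: 1.6
tool_pos: [436.6, -23.2, 245.3]
eef_rot: [-3.14, 0.0, 3.067]
wrist_force: [-0.5, 0.9, -0.4]
finger_gap: -0.002
finger_force: 0.0
```

```bash
python3 - <<'E'
from h import *
print(ctrl.tip_extent,ctrl.state()['eef_rot'])
# axis estimates: board fit from top view colours, lever, fin
d=np.load('pics/top0.npy');W=world('top',d);f=np.array([-.9977,.068]);l=np.array([-.068,-.9977])
P=W.reshape(-1,3);o=np.array([470.5,-21.5])
rel=(P[:,:2]-o);a=rel@f;b=rel@l
m=(abs(P[:,2]-20)<5)&(abs(b)<80)&(abs(a)<330)
img=cv2.imread('pics/top0.png').reshape(-1,3).astype(int); m&=(img[:,1]>120)
print('board along',np.percentile(a[m],[.2,99.8]),'b')
for lo,hi in((-320,-230),(-230,-100),(-100,80)):
    k=m&(a>lo)&(a<hi);print(np.percentile(b[k],[.5,99.5]))
for nm,lo,hi in(('z60-80 stops',60,78),('z78-90',78,95)):
    k=(P[:,2]>lo)&(P[:,2]<hi)&(abs(a)<330)&(abs(b)<90)
    for c0 in range(-300,0,30):
        q=k&(a>c0)&(a<c0+30); 
        if q.sum(): print(nm,c0,np.percentile(b[q],[2,98]).round(1),q.sum())
E
```

```text
14.0 [-3.14044989e+00  3.64681692e-04  3.06652098e+00]
board along [-329.66002362   85.27415034] b
[-79.72718474  79.73337676]
[-79.77366982  79.84065156]
[-79.24481193  79.83040917]
z60-80 stops -300 [-33.2  34.1] 127
z60-80 stops -270 [-23.9  24.9] 46
z60-80 stops -240 [-24.   25.2] 48
z60-80 stops -210 [-23.9  24.9] 44
z60-80 stops -180 [-33.8  34.8] 158
z60-80 stops -150 [-61.5  63.6] 216
z60-80 stops -120 [-20.6  14.5] 8
z60-80 stops -60 [-55.1 -55.1] 2
z60-80 stops -30 [-55.1 -55. ] 3
z78-90 -300 [-21.   21.6] 55
z78-90 -270 [-21.2  21.9] 72
z78-90 -240 [-20.4  22.1] 153
z78-90 -210 [-21.4  22.1] 61
z78-90 -180 [-21.  21.] 193
z78-90 -150 [-19.9  21. ] 334
z78-90 -120 [-17.9  17.4] 22
z78-90 -90 [-20.7  28.8] 4
z78-90 -60 [-55.1 -55. ] 2
z78-90 -30 [-55.1 -55.1] 3
```

Emit:
play_rows:
  steps:
    - [[0,0,0.006,0,0,-0.04,1],[0,0,0.006,0,0,-0.08,1],[0,0,0.006,0,0,-0.095,1],[0,0,0.006,0,0,-0.095,1],[0,0,0.006,0.01,-0.001,-0.095,1],[0,0,0.006,0.02,-0.001,-0.095,1],[0,0,0.006,0.03,-0.002,-0.095,1],[0,0,0.006,0.04,-0.003,-0.095,1],[0,0,0.006,0.05,-0.003,-0.095,1],[0,0,0.006,0.06,-0.004,-0.095,1],[0,0,0.006,0.07,-0.005,-0.095,1],[0,0,0.006,0.07,-0.005,-0.095,1]]

```text
time: 3.1
tool_pos: [507.2, -25.1, 150.3]
eef_rot: [-3.141, 0.001, 3.079]
wrist_force: [-0.4, -0.2, -0.5]
finger_gap: 0.0
finger_force: 0.0
```

Emit:
play_rows:
  steps:
    - [[0,0,0,0.004,0,0,1],[0,0,0,0.008,-0.001,0,1],[0,0,0,0.012,-0.001,0,1],[0,0,0,0.016,-0.001,0,1],[0,0,0,0.018,-0.001,0,1],[0,0,0,0.02,-0.001,0,1]]

```text
time: 3.85
tool_pos: [526.1, -26.2, 150.3]
eef_rot: [-3.141, -0.0, 3.078]
wrist_force: [-2.0, -0.9, 0.7]
finger_gap: 0.002
finger_force: 1.0
```

```bash
python3 - <<'E'
from h import *
p,d=grab('top','top1');W=world('top',d)[80:330,280:440].reshape(-1,3)
x,y,z=W.T
m=(z>120)&(z<131)&(x<640)
print(cv2.minAreaRect(W[m,:2].astype(np.float32)),ctrl.state()['wrist_force'],ctrl.state()['tool_pos'])
p=cv2.imread('pics/top1.png')[80:330,280:440];cv2.imwrite('pics/top1c.png',cv2.resize(p,None,fx=2.4,fy=2.4))
E
```

```text
((547.0236206054688, 19.466293334960938), (18.187301635742188, 99.87142944335938), 86.14220428466797) [-2.20054931 -0.85158891 -0.26492067] [526.32616656 -26.02178665 150.30776993]
```

View pics/top1c.png

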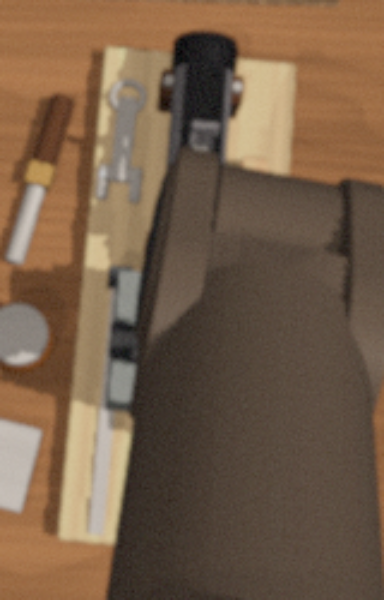

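The crop shows the arm over the hood, with the left roof strip now near the stop block at (125,270). Only 2 N of force so far, so it may not be at the stop yet. I'll keep pushing gently.

Emit:
play_rows:
  steps:
    - [[0,0,0,0.002,0,0,1],[0,0,0,0.004,0,0,1],[0,0,0,0.004,0,0,1]]

```text
time: 4.28
tool_pos: [526.9, -25.9, 149.8]
eef_rot: [3.141, -0.006, 3.078]
wrist_force: [-12.6, -0.7, 7.6]
finger_gap: -0.003
finger_force: 6.6
```

Contact at 12.6 N with no further travel, so the hood is home. Backing off, lifting, and moving behind the lever.

Emit:
play_rows:
  steps:
    - [[0,0,0,0.002,0,0,1],[0,0,0,0.002,0,0,1],[0,0,0,-0.012,0.001,0,1],[0,0,0,-0.012,0.001,0.05,1],[0,0,0,-0.012,0.001,0.06,1],[0,0,0,0.05,-0.004,0.06,1],[0,0,0,0.1,-0.007,0.06,1],[0,0,0,0.15,-0.01,0.06,1],[0,0,0,0.2,-0.013,0.06,1],[0,0,0,0.214,-0.014,0.06,1],[0,0,0,0.214,-0.014,0.06,1],[0,0,0,0.214,-0.014,0.06,1]]

```text
time: 5.78
tool_pos: [743.4, -39.8, 210.1]
eef_rot: [3.141, -0.0, 3.079]
wrist_force: [-0.1, 0.9, 0.8]
finger_gap: 0.004
finger_force: 0.0
```

```bash
python3 - <<'E'
from h import *
for n,box in(('top',(280,80,440,330)),('side',(200,130,440,300))):
    p,d=grab(n,n+'2');x0,y0,x1,y1=box
    W=world(n,d)[y0:y1,x0:x1].reshape(-1,3);x,y,z=W.T
    for nm,m in(('roof',(z>122)&(z<130)&(x<640)),('fin',(z>150)&(z<168)&(x<600)),('lever',(z>123)&(z<142)&(x>680)&(x<730)&(abs(y+37)<14)),('tips',(z>168)&(z<215)&(x>680)),('jar etc',(z>14)&(z<25)&(x>500))):
        if m.sum()>5: print(n,nm,m.sum(),cv2.minAreaRect(W[m,:2].astype(np.float32)),W[m].mean(0).round(1),z[m].min())
p=cv2.imread('pics/side2.png')[100:300,200:440];cv2.imwrite('pics/side2c.png',cv2.resize(p,None,fx=3,fy=3))
s=ctrl.state();print(s['tool_pos'],s['wrist_force'],s['time'])
E
```

```text
top jar etc 869 ((677.6158447265625, 80.92253875732422), (59.522335052490234, 302.3531494140625), 74.54377746582031) [725.   74.3  20.1] 14.05778974962662
side roof 1305 ((543.248291015625, -25.727317810058594), (115.70005798339844, 99.94656372070312), 86.10391998291016) [542.4 -17.5 126.1] 122.02915693499236
side fin 129 ((543.1961059570312, -25.763769149780273), (61.136878967285156, 11.882232666015625), 86.41218566894531) [542.7 -19.3 160. ] 150.41381318141111
side lever 43 ((708.7646484375, -37.00608825683594), (23.717267990112305, 6.3020339012146), 83.5060043334961) [708.4 -35.4 133.1] 123.70697869484204
side tips 42 ((740.2470092773438, -32.408485412597656), (22.988197326660156, 13.683761596679688), 19.92092514038086) [740.4 -31.9 202.8] 196.55543552328388
side jar etc 3301 ((774.205810546875, -93.57431030273438), (267.96209716796875, 642.3341064453125), 38.866641998291016) [691.   20.6  19.8] 14.005669061184996
[743.40932448 -39.68740045 210.6299674 ] [-0.03647701  1.20702499  0.60266182] 5.875
```

View pics/side2c.png

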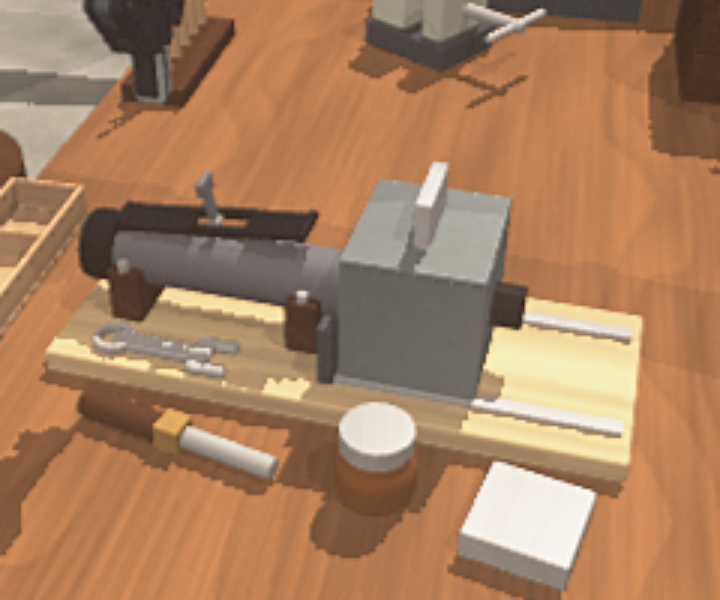

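The crop shows the hood against the stop block at (325,350), the lever upright at (207,200), and the bystanders in place. I'll lower behind the lever and tip it forward.

Emit:
play_rows:
  steps:
    - [[0,0,0,0,0,-0.04,1],[0,0,0,0,0,-0.07,1],[0,0,0,0,0,-0.087,1],[0,0,0,0,0,-0.087,1],[0,0,0,-0.008,0.001,-0.087,1],[0,0,0,-0.016,0.001,-0.087,1],[0,0,0,-0.024,0.002,-0.087,1],[0,0,0,-0.03,0.002,-0.087,1],[0,0,0,-0.035,0.003,-0.087,1],[0,0,0,-0.04,0.003,-0.087,1],[0,0,0,-0.04,0.003,-0.087,1]]

```text
time: 7.25
tool_pos: [704.0, -36.8, 123.6]
eef_rot: [3.141, 0.0, 3.079]
wrist_force: [3.5, -0.3, 1.8]
finger_gap: -0.004
finger_force: 1.5
```

```bash
python3 - <<'E'
from h import *
p,d=grab('side','side3')
p=cv2.imread('pics/side3.png')[120:220,210:340];cv2.imwrite('pics/side3c.png',cv2.resize(p,None,fx=6,fy=6,interpolation=cv2.INTER_CUBIC))
W=world('side',d)[120:220,210:340].reshape(-1,3);x,y,z=W.T
m=(z>108)&(z<140)&(x>650)&(x<694)&(abs(y+37)<14);print(m.sum(),W[m].min(0),W[m].max(0))
s=ctrl.state();print(s['tool_pos'],s['wrist_force'],s['time'])
E
```

```text
96 [650.07779229 -47.42107095 108.06571515] [693.54019695 -24.42784709 139.71651845]
[704.0691981  -36.81467655 123.48955329] [ 1.85246803 -0.43672979  1.85943058] 7.3
```

View pics/side3c.png

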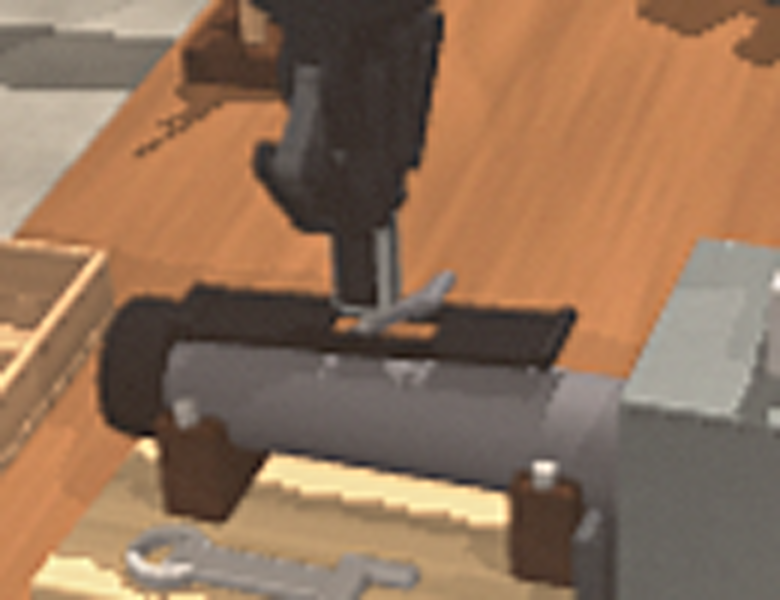

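The lever at (410,300) leans well forward, held by the fingertips. Now pressing down.

Emit:
play_rows:
  steps:
    - [[0,0,0,0,0,-0.003,1],[0,0,0,0,0,-0.006,1],[0,0,0,0,0,-0.008,1],[0,0,0,0,0,-0.01,1],[0,0,0,0,0,-0.011,1],[0,0,0,0,0,-0.012,1],[0,0,0,0,0,-0.012,1]]

```text
time: 8.18
tool_pos: [703.3, -37.0, 112.1]
eef_rot: [3.141, -0.001, 3.078]
wrist_force: [-4.7, 0.5, 14.2]
finger_gap: -0.0
finger_force: 6.2
```

Emit:
play_rows:
  steps:
    - [[0,0,0,0,0,-0.001,1],[0,0,0,0,0,-0.002,1],[0,0,0,0,0,-0.002,1]]

```text
time: 8.55
tool_pos: [703.3, -37.0, 111.4]
eef_rot: [3.141, -0.001, 3.078]
wrist_force: [-8.7, 1.5, 24.3]
finger_gap: 0.004
finger_force: 10.7
```

```bash
python3 - <<'E'
from h import *
p,d=grab('side','side4')
p=cv2.imread('pics/side4.png')[120:220,210:340];cv2.imwrite('pics/side4c.png',cv2.resize(p,None,fx=6,fy=6,interpolation=cv2.INTER_CUBIC))
E
```

```text
(no output)
```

View pics/side4c.png

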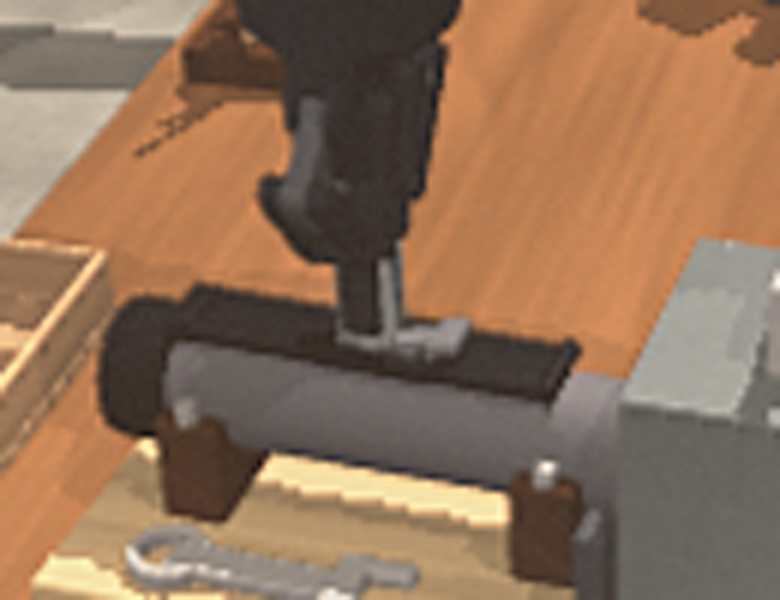

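The paddle lies flush on the body, the lever is down at (440,335), and the force rises steeply, so it's fully pressed. I'll hold, then release up, back, and up.

Emit:
play_rows:
  steps:
    - [[0,0,0,0,0,0,1],[0,0,0,0,0,0,1],[0,0,0,0,0,0,1],[0,0,0,0,0,0,1],[0,0,0,0,0,0,1],[0,0,0,0,0,0,1],[0,0,0,0,0,0,1],[0,0,0,0,0,0,1],[0,0,0,0,0,0,1],[0,0,0,0,0,0,1],[0,0,0,0,0,0,1],[0,0,0,0,0,0,1]]

```text
time: 10.1
tool_pos: [703.3, -37.1, 111.4]
eef_rot: [3.141, -0.001, 3.078]
wrist_force: [-8.9, 1.0, 25.5]
finger_gap: -0.0
finger_force: 10.7
```

Emit:
play_rows:
  steps:
    - [[0,0,0,0,0,0,1],[0,0,0,0,0,0,1],[0,0,0,0,0,0,1],[0,0,0,0,0,0.006,1],[0,0,0,0,0,0.012,1],[0,0,0,0,0,0.016,1],[0,0,0,0.012,-0.001,0.016,1],[0,0,0,0.024,-0.002,0.016,1],[0,0,0,0.036,-0.003,0.018,1],[0,0,0,0.045,-0.003,0.022,1],[0,0,0,0.045,-0.003,0.07,1],[0,0,0,0.045,-0.003,0.12,1]]

```text
time: 11.6
tool_pos: [748.7, -39.8, 229.4]
eef_rot: [-3.141, -0.003, 3.079]
wrist_force: [0.6, -1.0, -0.2]
finger_gap: -0.0
finger_force: 0.0
```

```bash
python3 - <<'E'
from h import *
p,d=grab('side','side5')
p=cv2.imread('pics/side5.png')[100:300,200:440];cv2.imwrite('pics/side5c.png',cv2.resize(p,None,fx=3,fy=3))
W=world('side',d)[130:300,200:440].reshape(-1,3);x,y,z=W.T
for nm,m in(('fin',(z>150)&(z<168)&(x<600)),('lever',(z>123)&(z<142)&(x>680)&(x<730)&(abs(y+37)<14))):
    print(nm,m.sum(),cv2.minAreaRect(W[m,:2].astype(np.float32)),W[m].mean(0).round(1))
s=ctrl.state();print(s['tool_pos'],s['wrist_force'],s['time'])
E
```

```text
fin 134 ((543.0877075195312, -24.774381637573242), (58.396724700927734, 11.794831275939941), 86.06987762451172) [542.5 -18.8 159.5]
lever 42 ((709.09228515625, -37.67131805419922), (20.970935821533203, 6.908026695251465), 86.1279525756836) [708.6 -36.  132.9]
[751.63888265 -40.5324236  238.19180765] [ 2.23562932 -0.58771943  6.77634753] 11.65
```

View pics/side5c.png

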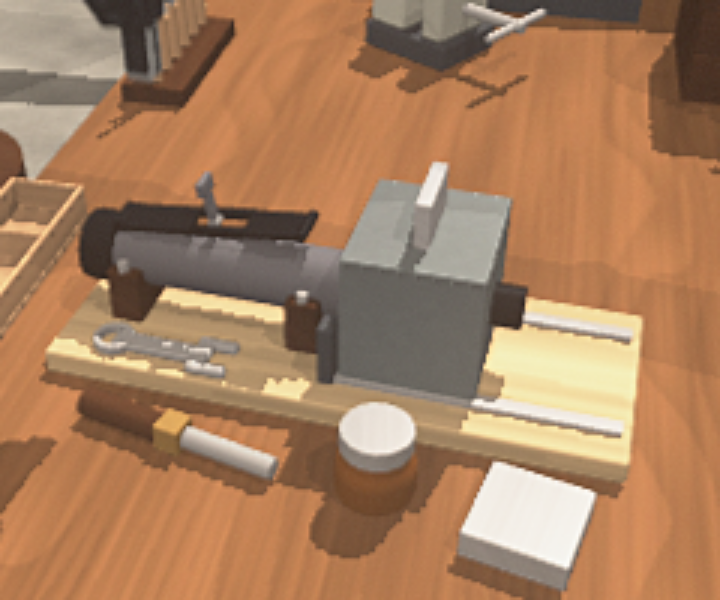

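The lever is upright again at (207,200), the paddle is out, the hood is home at (325,350), and the bystanders haven't moved. Handing in.

```bash
python3 -c "
from station import ctrl
print(ctrl.hand_in())"
```

```text
the job is handed in; nothing more can be done
None
```

The job is done and handed in at about 12 s: hood fully home, lever flipped, paddle held fully down for just over two seconds and released, paddle and lever sprung back out, and no sign of anything else having moved in the camera views.

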